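# Tip the scrap caddy open and drop in the carrot end

## Robot

A 6-joint arm with a two-finger parallel gripper is mounted at the origin on a cart in front of the work surface, level with it; the furniture and walls round the work are solid. World frame = base frame: x ahead of the robot, y to its left, z up, the work surface at z = 0. Lengths are in m, angles in rad, forces in N, time in s.
With the tool pointing down it reaches from about 0.35 to 0.85 m from the base axis. Payload 8.1 kg.
Tool frame: the origin (TCP) lies at the very end of the fingers, on their centre line; the grasp point (between the pads) lies 19 mm behind it; z points along the fingers, y is the line along which they close (so a half turn about z gives the same grasp; the last joint's range is limited). The gripper opens to 85 mm and grips with 20 to 120 N. Pads are 22 mm wide; open, the fingers measure 114 mm over their backs; the gripper's body (76 mm by 85 mm) begins 54 mm behind the grasp point. The pads swing forward as they close: fully open they stand 13 mm farther back than shut.
Start: joints at [-1.375, 0.13, 1.488, -0, 1.523, -0.085], TCP at [0.166, -0.576, 0.231] pointing down, gripper open.
Joint ranges: [-2.96, 2.96], [-0.89, 2.26], [0.02, 2.5], [-1.34, 4.48], [0, 2.73], [-2.66, 2.66]. Speed limits (rad/s): [2.39, 2.39, 2.79, 3.14, 3.14, 3.14].

## Interface

Orientations are given as a rotation vector (axis times angle).
In Python, from workcell import manip gives the robot as it stands.
- The arm moves only by the tool drive_tool, never from a script. Its argument "motion" is one flat list of numbers, 6 for each row, row after row: the shift along the tool's x, y, z in m, then the turn, a rotation vector about the tool's x, y, z in degrees. A call has 1 to 20 rows; each row is the pose to reach, as a shift and turn from the pose commanded when the call began, along the tool's axes at that moment; what a row does not reach only later rows make up. A row lasts 1/12 s, in which the tool goes at most 41.7 mm and 7.16 degrees, less where a joint would pass 70% of its speed; a pose out of reach is approached as far as the arm can. A call with a gripper value outside its range is refused whole. "gripper" is the opening, from -1 (shut) to 1 (fully open), set as the call begins (left out, the last holds). The fingers move at their own pace and stop on an object; "newtons" is the grip in N (left out, the last holds). Time passes only in rows, so rows that repeat a pose let the fingers close. It gives the time, the measured TCP pose, the force, the opening and the grip force at its end, in the units of the state.
- manip.sense(): the state, without advancing time (a new reading comes with each control period).
- manip.camera(name): name is "side" or "top"; returns the picture (420x560x3 uint8, red, green, blue); there is no depth.
- manip.camera_params(name): a dict with "camera_matrix" (3x3 intrinsics, pixels), "distortion" ([k1, k2, p1, p2, k3] as OpenCV has them; the pictures are not rectified), "cam_to_world" (4x4, takes a point from camera to world coordinates). Camera axes: x right, y down, z forward; pixel columns grow to the right and rows downward; lengths in m; the calibration is good to about 2 mm. A picture is of the moment at which its call begins. camera_params takes no time and is no camera call.
- manip.job_done(): hands the job in; it is judged then, once.
The state is a dict: "t": time; "joints": joint angles; "dq": joint speeds; "effort": joint torques, N m; "tcp_pos": TCP position; "eef_rot": TCP orientation; "ft_force": force on the tool from outside, world axes, zero at the start; "ft_torque": the same for the moment, N m; "width": finger opening in m; "gripper_force": force on a finger pad.
Only numpy, scipy, OpenCV 4.12 (cv2) and the standard library are available. Lean on these libraries where they do the work, as an engineer would, in place of code of your own. Each camera call takes 0.05 s, during which the arm holds its last target. There are 200 camera calls.

## Task

Open the scrap caddy by pressing the orange paddle behind its green lid with the closed fingertips: press it down until it bears on the rubber stop beneath, press it home there firmly but gently for a moment, and let the lid stay up by itself. Then pick up the carrot end that lies by itself on the bare table and drop it into the open caddy, leaving the lid up and the jar, spice jar and peeler where they are.

Things in the scene. Friction and masses are not known exactly. Their poses are not given: they have to be found in the camera images.
- caddy: Grey open bin with green lid on a black base plate 190 (x) x 280 (y) x 8 mm, fixed to the table. Origin on the table under the middle of the lid's hinge; z up, x along the hinge, +y towards the orange paddle, -y towards the bin. Plate y -168 to +112 mm. Bin 178 x 158 mm outside, y -163 to -5 mm, walls 4 mm, floor top at z = 12 mm, rim at z = 115 mm.
- hinge (a point): Middle of the hinge axis, 118 mm above the table. The hinge is stiff by friction: pressing the paddle 65 mm from it takes up to about 5 N all the way down (less at a standstill), and the lid stays at any angle where it is left. A clearly higher force means that the stop is met. Pressed home means 8 to 15 N, kept up for about half a second; more than 20 N breaks the hinge.
- post_foot (a point): Top of the collar (26 mm above the table, 50 mm from the hinge) in which the stop stands: a steel post with a 16 mm rubber ball on it, under the paddle. Its height is set differently every time (top of the ball 65 to 83 mm above the table) and is not measured: the stop must be felt. It yields about 1 mm per 3 to 5 N of push on the paddle.
- lid (a joint): Angle of the lid with its paddle, rad: 0 = lid shut; grows as the paddle goes down and the lid tips up. Starts between 0 and 0.08. The paddle meets its stop somewhere between 1.1 and 1.4.
- paddle (a point): On the upper face of the orange paddle, on its middle line, 70 mm from the hinge axis. Paddle: plate 70 mm wide, 5 mm thick, reaching 98 mm from the hinge, in one piece with the green lid (182 x 162 x 5 mm) on the other side; it slopes 0.60 rad up away from the hinge when the lid is shut. A fingertip pressed straight down 65 mm from the hinge slides a little along it.
- mouth (a point): Centre of the bin's mouth, at rim height, 84 mm from the hinge (fixed to the caddy). With the lid up, the part of the mouth farthest from the hinge is free from above; the lid leans over the rest, its edge at most 80 mm beyond the hinge, 145 to 170 mm above it.
- carrot_end: Loose orange carrot end lying by itself on the table, 45 (x) x 45 (y) x 42 (z) mm with rounded sides, about 60 g. Origin at the centre of its underside, z up; it can be gripped from above across any direction (up to 60 mm across the corners).
- jar: Bystander: clear jar with green lid, 69 mm across, 84 mm high, origin under its centre.
- spice_jar: Bystander: spice jar, 47 mm across, 98 mm high, origin under its centre.
- peeler: Bystander: green-handled peeler lying flat, 158 x 21 x 13 mm, origin under its centre.
Things that resemble listed ones, but are neither listed nor needed, are in the scene too. Of the things like the carrot_end, leave any that is pink or yellow; of the rest the larger one is meant.

How it is judged:
On the way, in this order (a step that is already met when the one before it is completed fails the run):
1. the fingertips press the orange paddle home on its stop, lid tipped up beyond 1.05 rad, with more than 7 N for 0.4 s (contact force between the fingers and caddy above 7 N and value of joint lid above 1.05 rad and distance between the grasp point and paddle below 0.065 m), for 0.4 s.
2. the lid stays up by itself, paddle let go (contact force between the fingers and caddy below 0.1 N and value of joint lid above 1.05 rad), for 0.2 s.
3. the carrot end lies in the bin (x of carrot_end in the frame of caddy between -0.088 and 0.088 m and y of carrot_end in the frame of caddy between -0.163 and -0.005 m and z of carrot_end in the frame of caddy between 0 and 0.075 m), for 0.2 s.
At the end, for the whole second after the job is handed in: The carrot end lies inside the bin (its underside centre within the walls and less than 75 mm above the table), released, and the lid still stands tipped up by more than 1.05 rad (all of step 3 and value of joint lid above 1.05 rad and contact force between the fingers and carrot_end below 0.1 N); the robot touches nothing.
It fails at once if the caddy, its lid or paddle is pushed with more than 20 N (contact force between any of the fingers, the arm and caddy above 20 N).
It fails at once if the jar, spice jar or peeler is moved more than 30 mm (distance of any of jar, spice_jar, peeler from where it was at the start of the episode above 0.03 m).
It also fails if it takes over 64 s, if anything falls off the work surface, if the arm or the gripper's body presses on something with over 40 N, if the wrist force passes 120 N, or if a joint passes its speed limit or range.

## Working session

There is one attempt and no reset: what is moved stays moved. The work goes in short steps, Python scripts to look and compute and a tool call to move; the robot and the scene stay as the last step left them, time stands still between calls to the robot, and variables do not carry over. Pictures are saved under pics/ and viewed, at most 10 in all, crops included, and the job is handed in when it is done.

Besides the shell and the picture viewer there is one more tool, called as a command line: name --argument value ..., lists and objects as JSON in quotes. drive_tool: Moves the arm, as the interface text tells. Its arguments: {"type":"object","properties":{"motion":{"type":"array"},"gripper":{"type":"number"},"newtons":{"type":"number"}},"required":["motion"]}

```bash
mkdir -p pics; cat > h.py <<'E'
import numpy as np, cv2
from workcell import manip
def params(n):
    p=manip.camera_params(n); return np.array(p["camera_matrix"],float),np.array(p["distortion"],float),np.array(p["cam_to_world"],float)
def ray(n,uv):
    K,d,T=params(n); q=cv2.undistortPoints(np.array([[uv]],float),K,d)[0,0]
    v=T[:3,:3]@np.array([q[0],q[1],1]); return T[:3,3],v/np.linalg.norm(v)
def plane(n,uv,z):
    o,v=ray(n,uv); return o+v*(z-o[2])/v[2]
def proj(n,P):
    K,d,T=params(n); W=np.linalg.inv(T); r=cv2.Rodrigues(W[:3,:3])[0]
    return cv2.projectPoints(np.array(P,float).reshape(-1,1,3),r,W[:3,3],K,d)[0].reshape(-1,2)
def tri(a,b):
    (o1,v1),(o2,v2)=a,b; A=np.stack([v1,-v2],1); s=np.linalg.lstsq(A,o2-o1,rcond=None)[0]
    p,q=o1+v1*s[0],o2+v2*s[1]; return (p+q)/2,np.linalg.norm(p-q)
def snap(n,f):
    im=cv2.cvtColor(np.array(manip.camera(n)),cv2.COLOR_RGB2BGR); cv2.imwrite(f"pics/{f}.png",im); return im
E
python3 - <<'E'
from h import *
a=snap("top","top0");b=snap("side","side0")
for n in("top","side"): print(n,np.round(params(n)[2],3).tolist())
s=manip.sense();print(s)
E
```

```text
top [[0.018, -0.995, 0.102, 0.452], [-1.0, -0.018, 0.009, 0.014], [-0.007, -0.102, -0.995, 1.462], [0.0, 0.0, 0.0, 1.0]]
side [[0.989, -0.063, 0.132, 0.46], [-0.145, -0.558, 0.817, -0.8], [0.022, -0.828, -0.561, 0.664], [0.0, 0.0, 0.0, 1.0]]
{'t': 0.1, 'joints': array([-1.37538318e+00,  1.31084078e-01,  1.48915740e+00,  1.22468629e-05,
        1.52305119e+00, -8.54047414e-02]), 'dq': array([ 4.13204251e-04, -7.72806712e-04, -3.72478357e-03,  2.23895040e-04,
       -8.80526053e-04,  7.42532599e-06]), 'effort': array([ 4.06412428e-04, -5.70953393e+01, -5.01940763e+01, -2.73557953e-04,
        8.19682115e-03,  1.81560017e-05]), 'tcp_pos': array([ 0.16620945, -0.57599297,  0.23035742]), 'eef_rot': array([-3.10899449e+00, -4.39421184e-01,  1.27553335e-04]), 'ft_force': array([ 0.14699889, -0.51220538, -0.13815919]), 'ft_torque': array([-0.01685642,  0.01230374,  0.04223633]), 'gripper_force': 0.0, 'width': 0.08560599959228203}
```

View pics/top0.png

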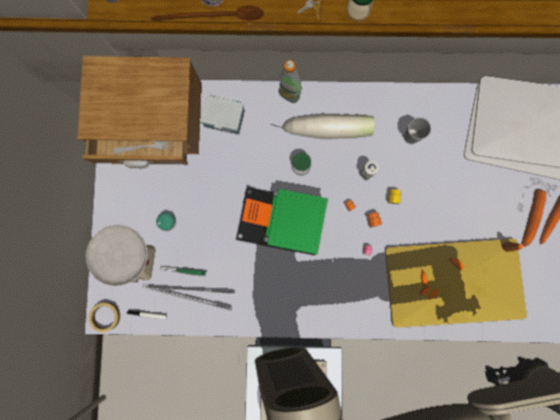

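View pics/side0.png

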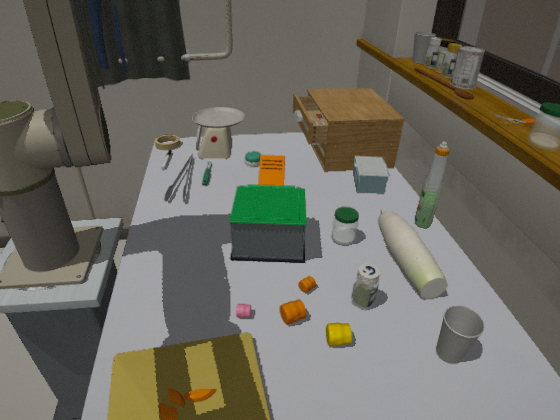

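The top view shows an orange piece at (375,219), which is the larger one, and a smaller orange piece at (350,205). There is also a yellow one at (395,196) and a pink one at (367,249). The carrot slices at about (428,290) are on the yellow board, not the bare table. The larger plain orange piece at (375,219) fits. The caddy lid is at about (297,222), and the paddle is to its left at (257,213).

```bash
cat > m.py <<'E'
from h import *
a=cv2.imread("pics/top0.png");b=cv2.imread("pics/side0.png")
def blobs(im,lo,hi,mn,box=None):
    h=cv2.cvtColor(im,cv2.COLOR_BGR2HSV);m=cv2.inRange(h,lo,hi)
    if box: 
        k=np.zeros_like(m);x0,y0,x1,y1=box;k[y0:y1,x0:x1]=255;m&=k
    c,_=cv2.findContours(m,cv2.RETR_EXTERNAL,cv2.CHAIN_APPROX_NONE)
    return sorted([x for x in c if cv2.contourArea(x)>mn],key=cv2.contourArea,reverse=True)
if __name__=="__main__":
    for n,im,bx in(("top",a,(230,170,440,270)),("side",b,(220,140,400,350))):
        print(n)
        for nm,lo,hi in(("green",(45,120,40),(80,255,255)),("orange",(3,170,120),(18,255,255))):
            for c in blobs(im,lo,hi,25,bx):
                r=cv2.minAreaRect(c); M=cv2.moments(c); uv=(M['m10']/M['m00'],M['m01']/M['m00'])
                zs={'green':.12,'orange':.03}[nm]
                if nm=='orange' and cv2.contourArea(c)>300 : zs=.12 if True else 0
                P=[plane(n,p,zs)[:2] for p in cv2.boxPoints(r)]
                print(nm,cv2.contourArea(c),np.round(uv,1),"plane",np.round(plane(n,uv,zs)[:2],4),"z",zs,"corners",np.round(P,3).tolist())
    crop=cv2.resize(a[150:270,230:430],None,fx=4,fy=4,interpolation=cv2.INTER_CUBIC);cv2.imwrite("pics/crop0.png",crop)
E
python3 m.py
```

```text
top
green 2860.0 [295.9 221.2] plane [5.638e-01 5.000e-04] z 0.12 corners [[0.489, 0.104], [0.671, 0.074], [0.641, -0.097], [0.461, -0.066]]
orange 571.5 [256.5 212.2] plane [0.5905 0.1267] z 0.12 corners [[0.564, 0.176], [0.637, 0.16], [0.617, 0.075], [0.545, 0.092]]
orange 95.0 [374.  219.3] plane [ 0.5827 -0.2652] z 0.03 corners [[0.596, -0.242], [0.607, -0.274], [0.57, -0.287], [0.558, -0.254]]
orange 36.0 [349.7 205. ] plane [ 0.63   -0.1828] z 0.03 corners [[0.637, -0.168], [0.647, -0.186], [0.623, -0.197], [0.614, -0.18]]
side
green 2629.0 [268.9 205.2] plane [ 0.5635 -0.0061] z 0.12 corners [[0.461, -0.067], [0.472, 0.109], [0.675, 0.072], [0.637, -0.098]]
green 247.0 [346.3 215. ] plane [ 0.7454 -0.0697] z 0.12 corners [[0.728, -0.038], [0.781, -0.044], [0.763, -0.101], [0.713, -0.095]]
orange 658.0 [271.5 169.8] plane [0.5936 0.1741] z 0.12 corners [[0.548, 0.101], [0.57, 0.273], [0.645, 0.257], [0.614, 0.087]]
orange 367.0 [292.5 310.2] plane [ 0.5637 -0.3447] z 0.12 corners [[0.54, -0.33], [0.585, -0.317], [0.587, -0.36], [0.544, -0.371]]
orange 134.5 [306.2 283.3] plane [ 0.6252 -0.1963] z 0.03 corners [[0.604, -0.193], [0.64, -0.169], [0.648, -0.2], [0.612, -0.223]]
```

View pics/crop0.png

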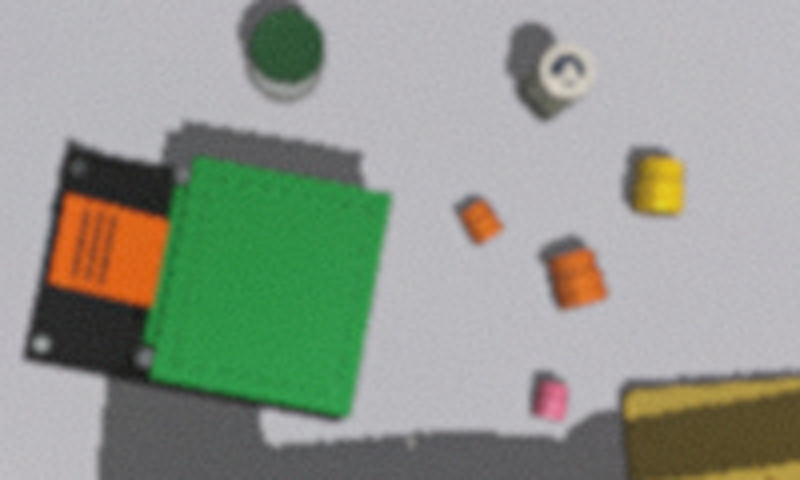

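The crop confirms it. The larger plain orange piece is at crop (575,278), full image about (374,219), and the smaller one is at crop (480,220). The black plate's left edge runs from crop (70,143) to (25,355).

```bash
python3 - <<'E'
from h import *
f=lambda x,y:(229.6+x/4,149.6+y/4)
p1,p2=plane("top",f(70,143),.008),plane("top",f(25,357),.008)
e=p1-p2; print("plate edge",p1,p2,np.linalg.norm(e),np.arctan2(e[1],e[0]))
th=-.168;X=np.array([np.cos(th),np.sin(th)]);Y=np.array([-X[1],X[0]])
print("hinge plate",(p1+p2)[:2]/2-.112*Y)
q1,q2=plane("top",f(63,193),.173),plane("top",f(48,284),.173)
print("padw",np.linalg.norm(q1-q2),"hinge pad",(q1+q2)[:2]/2-.081*Y)
w1,w2=plane("top",f(391,193),.122),plane("top",f(349,417),.122);print("lid w",np.linalg.norm(w1-w2),"far edge->",(w1+w2)[:2]/2+.167*Y)
print("carrot tri",tri(ray("top",(374,219.3)),ray("side",(292.5,310.2))))
print("carrot side/top z.02",plane("side",(292.5,310.2),.021),plane("top",(374,219.3),.03))
R=cv2.Rodrigues(manip.sense()['eef_rot'])[0];print(R.round(3))
E
```

```text
plate edge [0.69544886 0.17119932 0.008     ] [0.5087661  0.20463532 0.008     ] 0.18965340979762577 -0.17722686212849323
hinge plate [0.58337987 0.07749415]
padw 0.0710514124250575 hinge pad [0.58011805 0.08255308]
lid w 0.18140085495897118 far edge-> [0.57899881 0.08167111]
carrot tri (array([ 0.58236137, -0.26591284,  0.02575097]), np.float64(0.001301092539118121))
carrot side/top z.02 [ 0.58261059 -0.26193076  0.021     ] [ 0.58262515 -0.26516012  0.03      ]
[[ 0.961  0.277 -0.   ]
 [ 0.277 -0.961  0.002]
 [ 0.    -0.002 -1.   ]]
```

drive_tool --motion '[0.603, -0.562, 0, 0, 0, -64, 0.603, -0.562, 0, 0, 0, -64, 0.603, -0.562, 0, 0, 0, -64, 0.603, -0.562, 0, 0, 0, -64, 0.603, -0.562, 0, 0, 0, -64, 0.603, -0.562, 0, 0, 0, -64, 0.603, -0.562, 0, 0, 0, -64, 0.603, -0.562, 0, 0, 0, -64, 0.603, -0.562, 0, 0, 0, -64, 0.603, -0.562, 0, 0, 0, -64, 0.603, -0.562, 0, 0, 0, -64, 0.603, -0.562, 0, 0, 0, -64, 0.603, -0.562, 0, 0, 0, -64, 0.603, -0.562, 0, 0, 0, -64, 0.603, -0.562, 0, 0, 0, -64, 0.603, -0.562, 0, 0, 0, -64, 0.603, -0.562, 0, 0, 0, -64, 0.603, -0.562, 0, 0, 0, -64, 0.603, -0.562, 0, 0, 0, -64, 0.603, -0.562, 0, 0, 0, -64]' --gripper -1 --newtons 40

```text
t: 1.77
tcp_pos: [0.5905, 0.1336, 0.2305]
eef_rot: [-2.403, -2.022, 0.0]
ft_force: [0.9, -1.0, 1.3]
width: 0.0
gripper_force: 0.0
```

```bash
python3 - <<'E'
from h import *
b=snap("side","side1");cv2.imwrite("pics/crop1.png",cv2.resize(b[60:260,180:380],None,fx=3,fy=3,interpolation=cv2.INTER_CUBIC))
s=manip.sense();print(s['tcp_pos'],s['ft_force'],s['t'])
print(proj("side",[s['tcp_pos'],s['tcp_pos']*[1,1,0]+[0,0,.155]]))
E
```

```text
[0.59183172 0.13770856 0.22969609] [-5.51555769  1.45066407 -0.67693223] 1.8167
[[273.12530677 140.31850901]
 [272.74848172 165.07183615]]
```

View pics/crop1.png

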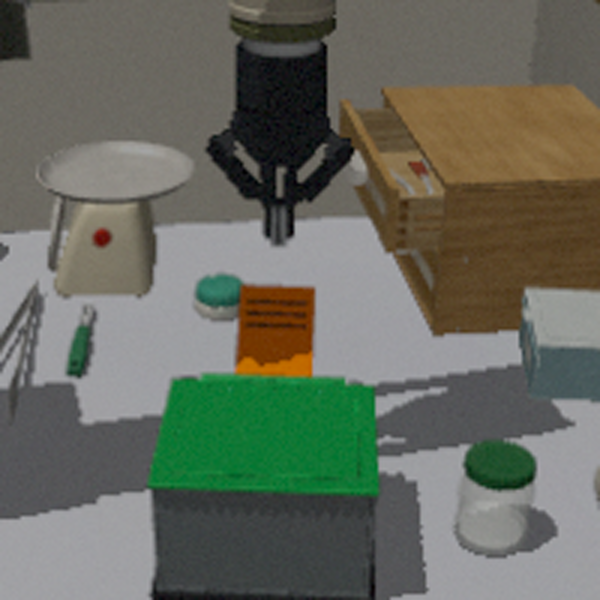

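The fingertips, at crop (280,243) or image (273,141), stand centred across the paddle at crop (276,330). I'll go down to just above it and settle.

drive_tool --motion '[0, 0, 0.04, 0, 0, 0, 0, 0, 0.05, 0, 0, 0, 0, 0, 0.05, 0, 0, 0, 0, 0, 0.05, 0, 0, 0, 0, 0, 0.05, 0, 0, 0, 0, 0, 0.05, 0, 0, 0]'

```text
t: 2.32
tcp_pos: [0.5909, 0.1301, 0.1836]
eef_rot: [2.405, 2.019, 0.004]
ft_force: [0.6, -0.5, 0.2]
width: -0.0003
gripper_force: 0.0
```

drive_tool --motion '[0, 0, 0.003, 0, 0, 0, 0, 0, 0.006, 0, 0, 0, 0, 0, 0.009, 0, 0, 0, 0, 0, 0.012, 0, 0, 0, 0, 0, 0.015, 0, 0, 0, 0, 0, 0.018, 0, 0, 0, 0, 0, 0.021, 0, 0, 0, 0, 0, 0.024, 0, 0, 0, 0, 0, 0.027, 0, 0, 0, 0, 0, 0.03, 0, 0, 0, 0, 0, 0.033, 0, 0, 0, 0, 0, 0.036, 0, 0, 0, 0, 0, 0.039, 0, 0, 0, 0, 0, 0.042, 0, 0, 0]'

```text
t: 3.48
tcp_pos: [0.5901, 0.1308, 0.1392]
eef_rot: [2.405, 2.021, 0.001]
ft_force: [-0.0, 1.5, 4.5]
width: 0.0001
gripper_force: 1.8
```

drive_tool --motion '[0, 0, 0.003, 0, 0, 0, 0, 0, 0.006, 0, 0, 0, 0, 0, 0.009, 0, 0, 0, 0, 0, 0.012, 0, 0, 0, 0, 0, 0.015, 0, 0, 0, 0, 0, 0.018, 0, 0, 0, 0, 0, 0.021, 0, 0, 0, 0, 0, 0.024, 0, 0, 0, 0, 0, 0.027, 0, 0, 0, 0, 0, 0.03, 0, 0, 0, 0, 0, 0.033, 0, 0, 0, 0, 0, 0.036, 0, 0, 0, 0, 0, 0.039, 0, 0, 0]'

```text
t: 4.57
tcp_pos: [0.5898, 0.1297, 0.0999]
eef_rot: [2.405, 2.02, -0.002]
ft_force: [-0.7, -1.0, 5.5]
width: -0.0001
gripper_force: 2.0
```

Now I'll feel for the stop in steps of about 2 mm.

drive_tool --motion '[0, 0, 0.001, 0, 0, 0, 0, 0, 0.002, 0, 0, 0, 0, 0, 0.003, 0, 0, 0, 0, 0, 0.004, 0, 0, 0, 0, 0, 0.005, 0, 0, 0, 0, 0, 0.006, 0, 0, 0]'

```text
t: 5.07
tcp_pos: [0.5899, 0.1306, 0.0943]
eef_rot: [2.405, 2.021, 0.0]
ft_force: [-0.3, 0.4, 4.1]
width: 0.0
gripper_force: 1.7
```

drive_tool --motion '[0, 0, 0.001, 0, 0, 0, 0, 0, 0.002, 0, 0, 0]'

```text
t: 5.23
tcp_pos: [0.59, 0.1306, 0.0922]
eef_rot: [2.405, 2.021, 0.0]
ft_force: [-0.3, -0.5, 3.4]
width: 0.0
gripper_force: 1.6
```

drive_tool --motion '[0, 0, 0.001, 0, 0, 0, 0, 0, 0.002, 0, 0, 0]'

```text
t: 5.4
tcp_pos: [0.59, 0.1307, 0.0903]
eef_rot: [2.405, 2.021, 0.0]
ft_force: [-2.6, 1.4, 9.5]
width: -0.0004
gripper_force: 3.5
```

drive_tool --motion '[0, 0, 0, 0, 0, 0, 0, 0, 0, 0, 0, 0]'

```text
t: 5.57
tcp_pos: [0.59, 0.1307, 0.0904]
eef_rot: [2.405, 2.021, 0.0]
ft_force: [-0.4, 0.4, 5.1]
width: 0.0004
gripper_force: 1.9
```

drive_tool --motion '[0, 0, 0.0005, 0, 0, 0, 0, 0, 0.001, 0, 0, 0, 0, 0, 0.001, 0, 0, 0]'

```text
t: 5.82
tcp_pos: [0.5902, 0.1309, 0.09]
eef_rot: [2.405, 2.021, 0.001]
ft_force: [-1.8, 0.4, 8.1]
width: 0.0
gripper_force: 3.4
```

The force is rising above the friction level, so the stop has been met.

drive_tool --motion '[0, 0, 0.0005, 0, 0, 0, 0, 0, 0.001, 0, 0, 0, 0, 0, 0.001, 0, 0, 0]'

```text
t: 6.07
tcp_pos: [0.5904, 0.131, 0.0896]
eef_rot: [2.405, 2.021, 0.002]
ft_force: [-3.1, 1.6, 10.9]
width: 0.0
gripper_force: 4.7
```

drive_tool --motion '[0, 0, 0.0002, 0, 0, 0, 0, 0, 0.0002, 0, 0, 0, 0, 0, 0.0002, 0, 0, 0, 0, 0, 0.0002, 0, 0, 0, 0, 0, 0.0002, 0, 0, 0, 0, 0, 0.0002, 0, 0, 0, 0, 0, 0.0002, 0, 0, 0, 0, 0, 0.0002, 0, 0, 0]'

```text
t: 6.73
tcp_pos: [0.5905, 0.131, 0.0895]
eef_rot: [2.405, 2.021, 0.002]
ft_force: [-1.8, 0.6, 13.5]
width: -0.0
gripper_force: 5.2
```

drive_tool --motion '[0, 0, -0.01, 0, 0, 0, 0, 0, -0.04, 0, 0, 0, 0, 0, -0.08, 0, 0, 0, 0, 0, -0.12, 0, 0, 0, 0, 0, -0.16, 0, 0, 0, 0, 0, -0.2, 0, 0, 0, 0, 0, -0.24, 0, 0, 0, 0, 0, -0.26, 0, 0, 0, 0, 0, -0.26, 0, 0, 0]'

```text
t: 7.48
tcp_pos: [0.5917, 0.1309, 0.3552]
eef_rot: [2.401, 2.018, 0.013]
ft_force: [1.2, 1.1, 0.7]
width: 0.0001
gripper_force: 0.0
```

```bash
python3 - <<'E'
from h import *
snap("side","side2");s=manip.sense();print(s['tcp_pos'],s['ft_force'],s['t'],cv2.Rodrigues(s['eef_rot'])[0].round(3).tolist())
E
```

```text
[0.59101441 0.13078564 0.35167406] [-0.40171836  0.34255679 -1.33048144] 7.5333 [[0.172, 0.985, 0.006], [0.985, -0.172, 0.001], [0.002, 0.005, -1.0]]
```

View pics/side2.png

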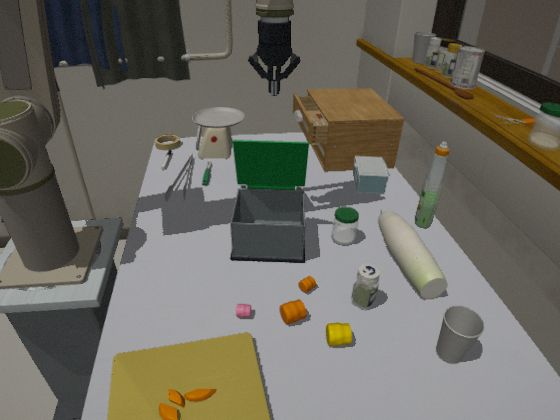

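The lid stands up on its own, with its top edge running from about (238,141) to (306,141). I'll check its angle and work out the carrot move.

```bash
python3 - <<'E'
from h import *
from m import blobs
b=cv2.imread("pics/side2.png");c=blobs(b,(45,120,40),(80,255,255),300,(200,120,330,220))[0].reshape(-1,2)
top=c[c[:,1]<=c[:,1].min()+3]; uv=(top[:,0].mean(),c[:,1].min())
X=np.array([.985,-.171,0]);Y=np.array([.171,.985,0]);H=np.array([.581,.080,.118])
o,v=ray("side",uv);P=o+v*((H-o)@X)/(v@X);d=P-H;print(uv,"edge y,z",d@Y,d[2],"len",np.hypot(d@Y,d[2]),"ang",np.arctan2(d[2],-(d@Y)))
s=manip.sense();R=cv2.Rodrigues(s['eef_rot'])[0]
for nm,t in(("carrot",[.5825,-.2645,.35]),("drop",list((H-.126*Y)[:2])+[.35])):
  print(nm,t,R.T@(np.array(t)-s['tcp_pos']))
E
```

```text
(np.float64(269.55), np.int32(140)) edge y,z -0.14784847609068036 0.20692154728260376 len 0.2543141730461818 ang 0.95039526735677
carrot [0.5825, -0.2645, 0.35] [-0.3908589   0.05961243  0.00130876]
drop [np.float64(0.559454), np.float64(-0.044109999999999996), 0.35] [-0.17772025 -0.00100758  0.00135719]
```

```bash
python3 - <<'E'
from h import *
Y=np.array([.171,.985,0]);H=np.array([.581,.080,.118])
for px in(238,272,304):
  o,v=ray("side",(px,140.5));t=np.linspace(.6,1.2,6001)[:,None];D=o+v*t-H;y,z=D@Y,D[:,2];r=np.hypot(y,z)
  for L in(.162,.167,.172):
    i=np.where(np.diff(np.sign(r-L)))[0];print(px,L,[(round(np.arctan2(z[k],-y[k]),3)) for k in i],r.min().round(4))
E
```

```text
238 0.162 [np.float64(1.294), np.float64(2.714)] 0.1228
238 0.167 [np.float64(1.259), np.float64(2.748)] 0.1228
238 0.172 [np.float64(1.228), np.float64(2.779)] 0.1228
272 0.162 [np.float64(1.316), np.float64(2.686)] 0.1254
272 0.167 [np.float64(1.28), np.float64(2.722)] 0.1254
272 0.172 [np.float64(1.248), np.float64(2.755)] 0.1254
304 0.162 [np.float64(1.34), np.float64(2.658)] 0.1281
304 0.167 [np.float64(1.302), np.float64(2.695)] 0.1281
304 0.172 [np.float64(1.268), np.float64(2.729)] 0.1281
```

The lid is at roughly 1.25 rad, well above 1.05. Next I'll move over it to the carrot end.

drive_tool --motion '[-0.391, 0.0595, 0, 0, 0, -29, -0.391, 0.0595, 0, 0, 0, -29, -0.391, 0.0595, 0, 0, 0, -29, -0.391, 0.0595, 0, 0, 0, -29, -0.391, 0.0595, 0, 0, 0, -29, -0.391, 0.0595, 0, 0, 0, -29, -0.391, 0.0595, 0, 0, 0, -29, -0.391, 0.0595, 0, 0, 0, -29, -0.391, 0.0595, 0, 0, 0, -29, -0.391, 0.0595, 0, 0, 0, -29, -0.391, 0.0595, 0, 0, 0, -29, -0.391, 0.0595, 0, 0, 0, -29, -0.391, 0.0595, 0, 0, 0, -29]'

```text
t: 8.62
tcp_pos: [0.5807, -0.2643, 0.346]
eef_rot: [-1.821, -2.556, -0.0]
ft_force: [-0.0, 0.6, 0.5]
width: -0.0
gripper_force: 0.0
```

drive_tool --motion '[0, 0, 0.04, 0, 0, 0, 0, 0, 0.08, 0, 0, 0, 0, 0, 0.12, 0, 0, 0, 0, 0, 0.16, 0, 0, 0, 0, 0, 0.2, 0, 0, 0, 0, 0, 0.23, 0, 0, 0, 0, 0, 0.25, 0, 0, 0, 0, 0, 0.25, 0, 0, 0, 0, 0, 0.25, 0, 0, 0]' --gripper 1

```text
t: 9.37
tcp_pos: [0.5804, -0.2627, 0.0967]
eef_rot: [-1.818, -2.558, 0.0]
ft_force: [0.4, -0.8, 0.5]
width: 0.0856
gripper_force: 0.0
```

```bash
python3 - <<'E'
from h import *
snap("side","s3");a=snap("top","t3")
b=cv2.imread("pics/s3.png")
o=np.hstack([cv2.resize(b[230:350,220:350],(400,369)),cv2.resize(a[160:280,310:440],(400,369))]);cv2.imwrite("pics/c3.png",o)
s=manip.sense();print(s['tcp_pos'],s['width'],s['t'],cv2.Rodrigues(s['eef_rot'])[0].round(3).tolist())
from m import blobs
for n,im,bx in(("side",b,(270,290,320,335)),("top",a,(360,205,395,235))):
  for c in blobs(im,(3,170,100),(18,255,255),30,bx): M=cv2.moments(c);print(n,M['m10']/M['m00'],M['m01']/M['m00'],M['m00'])
E
```

```text
[ 0.58266497 -0.2645579   0.10043704] 0.08565652348410777 9.4667 [[-0.328, 0.945, 0.003], [0.945, 0.328, -0.001], [-0.002, 0.002, -1.0]]
side 292.72352430555554 312.01128472222223 384.0
```

View pics/c3.png

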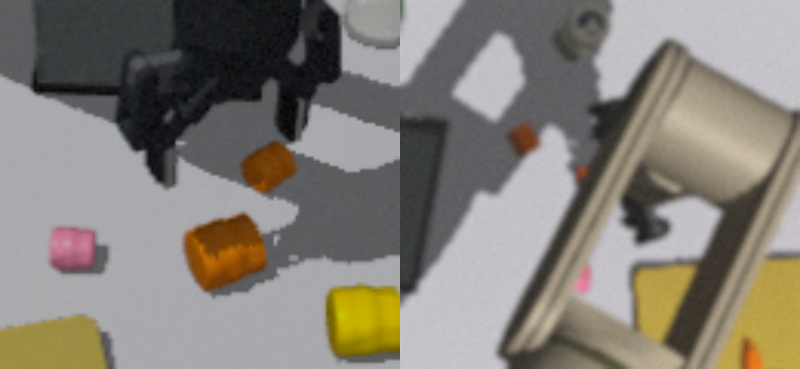

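The fingers straddle the carrot end, which sits at about crop (225,250). The small orange piece is clear of them. Going down to grip.

drive_tool --motion '[0, 0, 0.03, 0, 0, 0, 0, 0, 0.055, 0, 0, 0, 0, 0, 0.075, 0, 0, 0, 0, 0, 0.087, 0, 0, 0, 0, 0, 0.09, 0, 0, 0, 0, 0, 0.09, 0, 0, 0, 0, 0, 0.09, 0, 0, 0]'

```text
t: 10.05
tcp_pos: [0.5827, -0.2655, 0.0102]
eef_rot: [1.821, 2.557, 0.001]
ft_force: [-0.5, 0.0, 1.2]
width: 0.0855
gripper_force: 0.0
```

drive_tool --motion '[0, 0, 0, 0, 0, 0, 0, 0, 0, 0, 0, 0, 0, 0, 0, 0, 0, 0, 0, 0, 0, 0, 0, 0, 0, 0, 0, 0, 0, 0, 0, 0, 0, 0, 0, 0, 0, 0, 0, 0, 0, 0, 0, 0, 0, 0, 0, 0]' --gripper -1 --newtons 30

```text
t: 10.72
tcp_pos: [0.582, -0.2652, 0.0093]
eef_rot: [1.821, 2.558, 0.0]
ft_force: [0.1, 0.5, 5.6]
width: 0.0443
gripper_force: 30.6
```

drive_tool --motion '[0, 0, -0.02, 0, 0, 0, 0, 0, -0.05, 0, 0, 0, 0, 0, -0.09, 0, 0, 0, 0, 0, -0.13, 0, 0, 0, 0, 0, -0.17, 0, 0, 0, 0, 0, -0.19, 0, 0, 0, 0.04, 0.009, -0.19, 0, 0, 5, 0.075, 0.018, -0.19, 0, 0, 10, 0.11, 0.026, -0.19, 0, 0, 16, 0.145, 0.034, -0.19, 0, 0, 22, 0.18, 0.043, -0.19, 0, 0, 27, 0.205, 0.048, -0.19, 0, 0, 29, 0.216, 0.051, -0.19, 0, 0, 29, 0.216, 0.051, -0.19, 0, 0, 29, 0.216, 0.051, -0.19, 0, 0, 29]'

```text
t: 11.97
tcp_pos: [0.5589, -0.044, 0.1981]
eef_rot: [2.402, 2.024, -0.0]
ft_force: [-0.4, -0.3, -0.9]
width: 0.0444
gripper_force: 31.0
```

```bash
python3 - <<'E'
from h import *
b=snap("side","s4");cv2.imwrite("pics/c4.png",cv2.resize(b[60:280,180:400],(600,600)))
s=manip.sense();print(s['tcp_pos'],s['width'],s['t'])
E
```

```text
[ 0.55893504 -0.04482811  0.19810956] 0.04464251023298288 12.0167
```

View pics/c4.png

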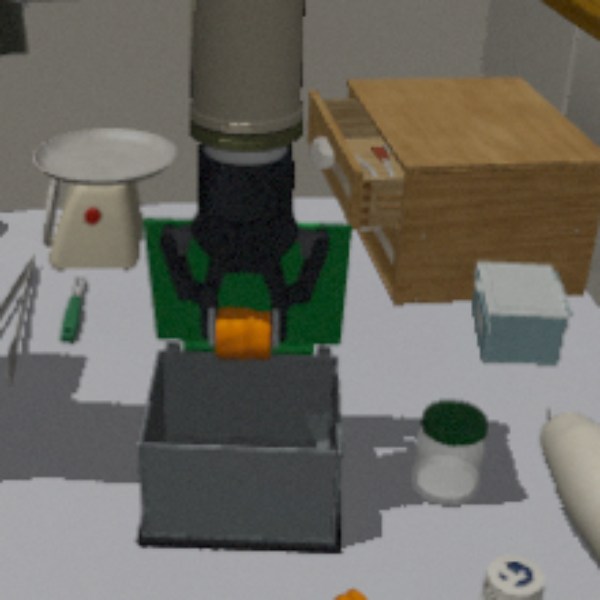

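The carrot end is held at crop (245,333), centred over the mouth and in front of the raised lid. I'll lower it, release, then rise.

drive_tool --motion '[0, 0, 0.02, 0, 0, 0, 0, 0, 0.045, 0, 0, 0, 0, 0, 0.065, 0, 0, 0, 0, 0, 0.078, 0, 0, 0, 0, 0, 0.078, 0, 0, 0, 0, 0, 0.078, 0, 0, 0]'

```text
t: 12.52
tcp_pos: [0.5584, -0.0449, 0.1196]
eef_rot: [-2.405, -2.019, 0.002]
ft_force: [-0.0, -0.4, 0.4]
width: 0.0444
gripper_force: 31.0
```

drive_tool --motion '[0, 0, 0, 0, 0, 0, 0, 0, 0, 0, 0, 0, 0, 0, 0, 0, 0, 0, 0, 0, 0, 0, 0, 0, 0, 0, 0, 0, 0, 0, 0, 0, 0, 0, 0, 0, 0, 0, 0, 0, 0, 0, 0, 0, 0, 0, 0, 0]' --gripper 0.9

```text
t: 13.18
tcp_pos: [0.5588, -0.044, 0.1202]
eef_rot: [2.405, 2.021, 0.0]
ft_force: [-0.1, -0.2, -0.5]
width: 0.0815
gripper_force: 0.0
```

drive_tool --motion '[0, 0, -0.03, 0, 0, 0, 0, 0, -0.06, 0, 0, 0, -0.03, 0, -0.09, 0, 0, 0, -0.07, 0, -0.09, 0, 0, 0, -0.11, 0, -0.09, 0, 0, 0, -0.15, 0, -0.09, 0, 0, 0, -0.19, 0, -0.09, 0, 0, 0, -0.19, 0, -0.09, 0, 0, 0, -0.19, 0, -0.09, 0, 0, 0, -0.19, 0, -0.09, 0, 0, 0]'

```text
t: 14.02
tcp_pos: [0.526, -0.231, 0.2099]
eef_rot: [-2.406, -2.02, -0.0]
ft_force: [0.3, -0.2, -0.1]
width: 0.0809
gripper_force: 0.0
```

```bash
python3 - <<'E'
from h import *
a=snap("top","t5");b=snap("side","s5")
cv2.imwrite("pics/c5.png",np.hstack([cv2.resize(b[120:320,180:380],(400,400)),cv2.resize(a[140:280,230:370],(400,400))]))
s=manip.sense();print(s['tcp_pos'],s['width'],s['t'],s['ft_force'])
E
```

```text
[ 0.52637619 -0.22992275  0.20998383] 0.08133397260713192 14.1167 [0.34367306 1.4463563  0.19934172]
```

View pics/c5.png

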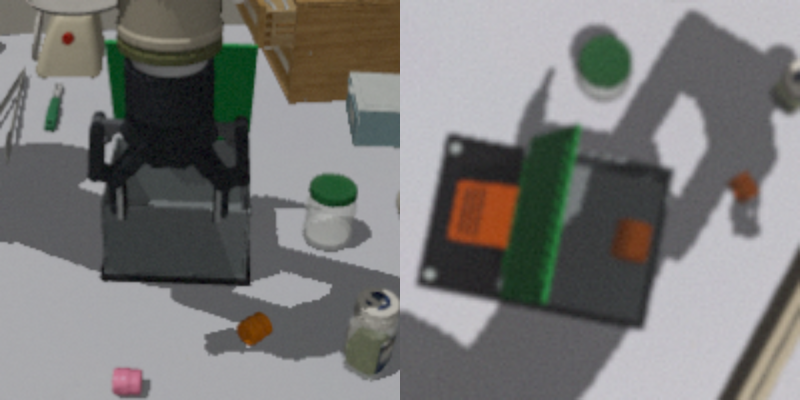

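The carrot end lies in the bin, at top crop (632,240). The lid is up, and the jar, spice jar and peeler haven't moved.

```bash
python3 -c "
from workcell import manip
print(manip.job_done())"
```

```text
the job is handed in; nothing more can be done
None
```

I pressed the paddle onto its stop at about 11–13 N for over half a second, the lid stayed up by itself, and the larger orange carrot end is in the bin; the job is handed in (about 14 s on the robot's clock), and no verdict was returned.

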